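Sort the porch empties into the recycling caddy

TASK

Load the empties into the tubs of the wooden recycling caddy: the crushed can lying flat in the middle of the square tub, the open glass jar set down gently (not dropped) and upright in the middle of the oblong tub, and the two loose steel lids in the round tub, the large one first, flat in the middle, and the small one lying flat and centred on top of it. Leave the jar that has its lid on, the full can and the grey ceramic dish where they stand.

Things in the scene. Friction and masses are not known exactly. Their poses are not given: they have to be found in the camera images.
- lid_large: Large loose screw lid of bare steel lying flat on the bench, top side up: a disc 58 mm across and 16 mm high, 30 g. Origin: centre of its underside, z up; yaw means nothing. Goes in the round tub, under the small lid.
- lid_small: Small loose screw lid of bare steel lying flat on the bench, top side up: a disc 44 mm across and 15 mm high, 20 g. Origin: centre of its underside, z up; yaw means nothing. Goes on top of the large lid.
- can_flat: Crushed aluminium drink can: a flat crumpled puck 56 mm across and 26 mm high with a pull tab on top, 20 g, lying flat on the bench. Origin: centre of its underside, z up; yaw means nothing. Goes in the square tub.
- jar_open: Empty clear glass jar without a lid, standing upright with its open mouth up: 85 mm high, body 60 mm across and straight from 4 to 66 mm up, neck 53 mm across above 73 mm, cream paper band round the lower body, 140 g. Origin: centre of its underside, z up; yaw means nothing. Goes in the oblong tub.
- tub_square: Square green plastic tub, 116 by 116 mm outside, 108 by 108 mm inside. Fixed, standing in the caddy beside the other two tubs in any order; 30 mm high, floor 4 mm thick (the inner floor is 4 mm above the origin). Origin: centre of its underside, z up. x and y along its sides.
- tub_round: Round green plastic tub, 118 mm across outside at the rim, inside 110 mm across at the floor. Fixed, standing in the caddy beside the other two tubs in any order; 30 mm high, floor 4 mm thick (the inner floor is 4 mm above the origin). Origin: centre of its underside, z up. Yaw means nothing. The caddy is a fixed open wooden tray, 134 by 376 mm, with a 6 mm floor; tub rims are 36 mm above the bench.
- tub_oblong: Oblong green plastic tub, 118 mm along its x by 92 mm along its y outside, 110 by 84 mm inside. Fixed, standing in the caddy beside the other two tubs in any order; 30 mm high, floor 4 mm thick (the inner floor is 4 mm above the origin). Origin: centre of its underside, z up. The tubs stand 120 mm apart in a straight row along the caddy, x of each square to the row.
- jar_lidded: Look-alike, stays: the same glass jar with its steel screw lid on (58 mm across, its top 89 mm above the bench). Loose, 200 g. Origin: centre of its underside, z up.
- can_full: Look-alike, stays: a full, unopened small aluminium can, 53 mm across and 90 mm high, standing, 200 g, loose. Origin: centre of its underside, z up.
- dish: Look-alike, stays: a shallow round grey ceramic dish, 76 mm across at the rim, 20 mm high, 120 g, loose. Origin: centre of its underside, z up.
Not all that is in view belongs to the job. What is shaped like the lid_large but blue, pink or yellow is not meant.

How it is judged:
By the outcome, as a careful person would: the job done as asked, in the order asked, and still so for the second after the job is handed in, with the robot touching nothing.
It also fails if it takes over 99 s, if anything falls off the work surface, if the arm or the gripper's body presses on something with over 40 N, if the wrist force passes 120 N, or if a joint passes its speed limit or range.

ROBOT

A 6-joint arm with a two-finger parallel gripper is mounted at the origin on the work surface. World frame = base frame: x ahead of the robot, y to its left, z up, the work surface at z = 0. Lengths are in m, angles in rad, forces in N, time in s.
With the tool pointing down it reaches from about 0.425 to 0.925 m from the base axis. Payload 12.5 kg.
Tool frame: the origin (TCP) lies on the mounting face of the last link; the fingertips stand 173 mm ahead of it and the grasp point (between the pads) lies 155 mm ahead of it; z points along the fingers, y is the line along which they close (so a half turn about z gives the same grasp; the last joint's range is limited). The gripper opens to 85 mm and grips with 20 to 120 N. Pads are 22 mm wide; open, the fingers measure 114 mm over their backs; the gripper's body (76 mm by 85 mm) begins 54 mm behind the grasp point. The pads swing forward as they close: fully open they stand 13 mm farther back than shut.
Start: joints at [-1.426, 0.491, 1.559, -0, 1.092, -0.106], TCP at [0.155, -0.605, 0.405] pointing down, gripper open.
Joint ranges: [-3.1, 3.1], [-0.84, 2.19], [0.05, 2.79], [-1.13, 4.28], [0.06, 2.93], [-2.69, 2.69]. Speed limits (rad/s): [2.22, 2.22, 2.79, 3.14, 3.14, 3.14].

INTERFACE

Orientations are given as a 3x3 rotation matrix whose columns are the frame's x, y, z axes.
In Python, from station import robot, camera, silhouettes gives the robot as it stands. The module is installed in compiled form; this text tells all that it offers.
- The arm moves only by the tool servo_tool, never from a script. Its argument "moves" is a list of rows, each a list of 5 numbers: the shift along the tool's x, y, z in units of 1 m (1.0 is 1 m), then the turn about the tool's z in units of pi/4 rad (1.0 is pi/4 rad), then the closure, from -1 (fully open) to 1 (shut). A call has 1 to 12 rows; each row is the pose to reach, as a shift and turn from the pose commanded when the call began, along the tool's axes at that moment; what a row does not reach only later rows make up. A row lasts 1/12 s, in which the tool goes at most 41.7 mm and 7.16 degrees, less where a joint would pass 70% of its speed; a pose out of reach is approached as far as the arm can. A call with a number of a shift or a turn outside -1 to 1 is refused whole. A call with a gripper value outside its range is refused whole. The fingers move at their own pace and stop on an object; "squeeze" is the grip in N (left out, the last holds). Time passes only in rows, so rows that repeat a pose let the fingers close. It gives the time, the measured TCP pose, the force, the opening and the grip force at its end, in the units of the state.
- robot.read_state(): the state, without advancing time (a new reading comes with each control period).
- camera(name): name is "scene" or "side" or "wrist"; returns a dict with "color" (384x512x3 uint8, red, green, blue), "range_z" (384x512 float32, m along the optical axis (not along the pixel's ray), 0 where there is no reading), "vertical_fov" (degrees; the focal length in pixels is half the picture's height over the tangent of half this angle, whatever the lens; pixels are square), "cx", "cy" (the principal point, pixels), "world_to_cam" (4x4, takes a point from world to camera coordinates); the wrist camera has in their place "T_tool_cam" (4x4, takes a point from camera to tool coordinates, whose origin is the TCP and whose axes are the flange's). Camera axes: x right, y down, z forward; pixel columns grow to the right and rows downward; lengths in m; the calibration is good to about 2 mm. A picture is of the moment at which its call begins: read the wrist's pose just before it.
- robot.close_job(): hands the job in; it is judged then, once.
Trained networks look in a picture, given as the dict that the camera call returned (one of the last four; its "shot" number tells which), for a name from the list of things; names that differ only in an ending like _2 or _b are one class to them, and where a whole thing is asked for, a point or a joint stands for the part that bears it (a point fixed in the world has none). Each returns a list of dicts, best first, with "confidence" (0 to 1); they miss things now and then, are a little off and sometimes report something else, mostly with a low value. They report only what shows in the picture. A call takes as long as a camera call. They do not tell look-alikes from the thing itself.
- silhouettes(picture, query): "pixels" (384x512 bool, what is visible of it) and "location" ([column, row] in pixels, amid what is visible of it).
The state is a dict: "time": time; "qpos": joint angles; "qvel": joint speeds; "joint_torque": joint torques, N m; "tool_pos": TCP position; "ee_rot": TCP orientation; "ft_force": force on the tool from outside, world axes, zero at the start; "torque": the same for the moment, N m; "gripper_width": finger opening in m; "grip_force": force on a finger pad.
Only numpy, scipy, OpenCV 4.12 (cv2) and the standard library are available. Lean on these libraries where they do the work, as an engineer would, in place of code of your own. Each camera call takes 0.05 s, during which the arm holds its last target. There are 200 camera calls.

## Working session

There is one attempt and no reset: what is moved stays moved. The work goes in short steps, Python scripts to look and compute and a tool call to move; the robot and the scene stay as the last step left them, time stands still between calls to the robot, and variables do not carry over. Pictures are saved under pics/ and viewed, at most 14 in all, crops included, and the job is handed in when it is done.

Besides the shell and the picture viewer there is one more tool, called after "Emit:" as name(argument=value, ...), one argument or row to a line, values as JSON. servo_tool: Moves the arm, as the interface text tells. Its arguments: {"type":"object","properties":{"moves":{"type":"array"},"squeeze":{"type":"number"}},"required":["moves"]}

```bash
mkdir -p pics; cat > h.py <<'E'
import numpy as np, cv2
from station import robot, camera, silhouettes
def cloud(p,T=None):
    f=192/np.tan(np.radians(p["vertical_fov"])/2); z=p["range_z"]
    v,u=np.mgrid[:384,:512]
    P=np.stack([(u-p["cx"])*z/f,(v-p["cy"])*z/f,z,np.ones_like(z)],-1)
    M=np.linalg.inv(p["world_to_cam"]) if "world_to_cam" in p else T@p["T_tool_cam"]
    W=(P@M.T)[...,:3]; W[z==0]=np.nan
    return W
def Tt(s):
    T=np.eye(4);T[:3,:3]=s["ee_rot"];T[:3,3]=s["tool_pos"];return T
def save(p,n): cv2.imwrite("pics/"+n,cv2.resize(p["color"][...,::-1],(800,600)))
E
python3 - <<'E'
from h import *
s=robot.read_state(); print({k:np.round(v,3).tolist() for k,v in s.items()})
for n in("scene","side"):
    p=camera(n);save(p,n+"0.png");W=cloud(p)
    for q in["lid_large","lid_small","can_flat","jar_open","tub_square","tub_round","tub_oblong","jar_lidded","can_full","dish"]:
        for d in silhouettes(p,q)[:6]:
            if d["confidence"]<.25: continue
            w=W[d["pixels"]]; w=w[~np.isnan(w[:,0])]
            lo,hi=np.percentile(w,[2,98],0) if len(w) else (np.zeros(3),)*2
            print(n,q,round(d["confidence"],2),np.round(d["location"]),len(w),"mid",np.round((lo+hi)/2,3),"size",np.round(hi-lo,3),"ztop",round(hi[2],3))
E
```

```text
{'time': 0.0, 'qpos': [-1.426, 0.492, 1.559, -0.0, 1.092, -0.106], 'qvel': [-0.002, 0.0, 0.001, -0.0, 0.001, -0.001], 'joint_torque': [-0.001, -61.846, -26.159, -0.0, 0.004, -0.0], 'tool_pos': [0.155, -0.605, 0.404], 'ee_rot': [[0.969, 0.248, -0.0], [0.248, -0.969, 0.001], [0.0, -0.001, -1.0]], 'ft_force': [0.161, -0.108, 0.226], 'torque': [-0.055, 0.006, -0.036], 'grip_force': 0.0, 'gripper_width': 0.085}
scene lid_large 0.87 [166. 303.] 603 mid [ 0.775 -0.343  0.01 ] size [0.052 0.053 0.018] ztop 0.019
scene lid_large 0.81 [144. 193.] 443 mid [ 0.443 -0.343  0.009] size [0.074 0.056 0.022] ztop 0.02
scene lid_large 0.78 [145. 230.] 493 mid [ 0.563 -0.351  0.009] size [0.058 0.054 0.021] ztop 0.02
scene lid_large 0.73 [144. 264.] 560 mid [ 0.669 -0.371  0.009] size [0.052 0.054 0.021] ztop 0.02
scene lid_large 0.61 [100. 214.] 454 mid [ 0.481 -0.446  0.01 ] size [0.055 0.055 0.02 ] ztop 0.02
scene lid_small 0.52 [172. 182.] 229 mid [ 0.431 -0.255  0.009] size [0.044 0.041 0.019] ztop 0.019
scene lid_small 0.41 [411. 146.] 618 mid [0.583 0.383 0.052] size [0.044 0.042 0.082] ztop 0.0
[... 2032 characters left out ...]
0.11  0.139 0.03 ] ztop 0.036
side tub_oblong 0.68 [256. 196.] 955 mid [ 0.607 -0.029  0.022] size [0.115 0.097 0.03 ] ztop 0.037
side jar_lidded 0.83 [201. 187.] 602 mid [0.446 0.02  0.045] size [0.057 0.104 0.09 ] ztop 0.09
side jar_lidded 0.35 [242. 125.] 339 mid [0.579 0.377 0.05 ] size [0.05  0.035 0.082] ztop 0.091
side can_full 0.96 [240. 122.] 349 mid [0.58 0.38 0.05] size [0.048 0.041 0.083] ztop 0.091
side can_full 0.68 [203. 190.] 633 mid [ 0.447 -0.032  0.045] size [0.059 0.142 0.091] ztop 0.09
side can_full 0.61 [192. 260.] 213 mid [ 0.432 -0.258  0.01 ] size [0.038 0.038 0.015] ztop 0.017
side dish 0.82 [196. 154.] 230 mid [0.42  0.242 0.011] size [0.063 0.075 0.02 ] ztop 0.021
```

View pics/scene0.png

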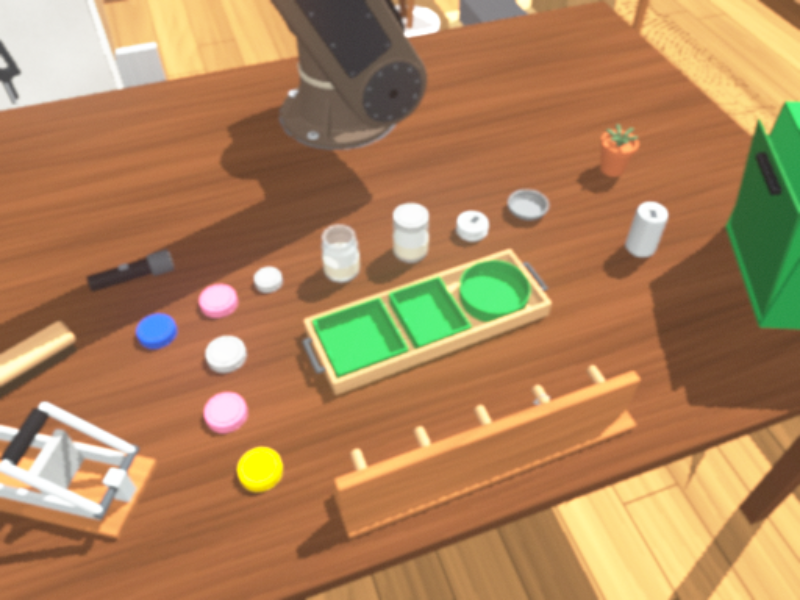

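```bash
python3 - <<'E'
from h import *
p=camera("scene");c=p["color"]
cv2.imwrite("pics/crop.png",cv2.resize(c[160:330,70:250,::-1],None,fx=3.4,fy=3.4,interpolation=cv2.INTER_CUBIC))
for u,v in[(166,300),(144,190),(145,227),(144,260),(100,210),(172,180)]: print(u,v,np.median(c[v-4:v+5,u-5:u+6].reshape(-1,3),0))
E
```

```text
166 300 [255. 255.   0.]
144 190 [255. 221. 249.]
145 227 [253. 253. 253.]
144 260 [255. 224. 250.]
100 210 [ 75. 151. 254.]
172 180 [250. 250. 249.]
```

View pics/crop.png

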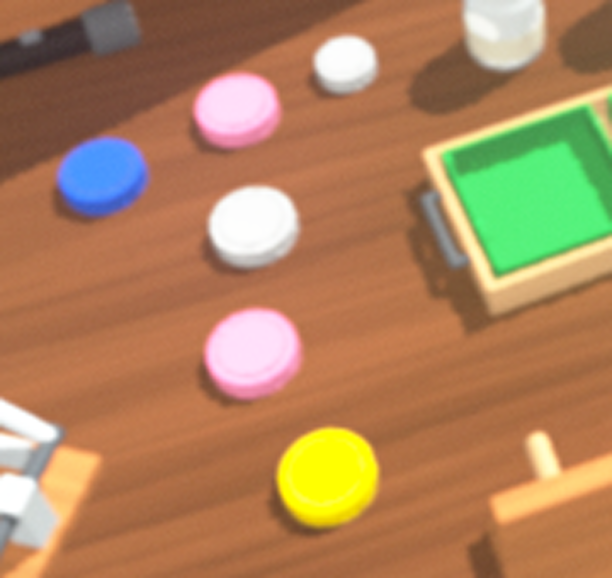

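Which could be the large lid (scene pixels): blue (100,214), pink (144,193) and (144,264), yellow (166,303), bare steel (145,230). The crop confirms (145,230) as the steel one. The small steel lid is at (172,182), alone of its size. The open jar is at (216,162) and the lidded one at (263,146). The crushed can is at (304,141), the full can at (410,145) and the dish at (333,130).

Emit:
servo_tool(
  moves=[
    [0.458, -0.145, 0.1, 0.217, -0.65],
    [0.458, -0.145, 0.1, 0.217, -0.65],
    [0.458, -0.145, 0.1, 0.217, -0.65],
    [0.458, -0.145, 0.1, 0.217, -0.65],
    [0.458, -0.145, 0.1, 0.217, -0.65],
    [0.458, -0.145, 0.1, 0.217, -0.65],
    [0.458, -0.145, 0.1, 0.217, -0.65],
    [0.458, -0.145, 0.1, 0.217, -0.65],
    [0.458, -0.145, 0.1, 0.217, -0.65],
    [0.458, -0.145, 0.1, 0.217, -0.65],
    [0.458, -0.145, 0.1, 0.217, -0.65],
    [0.458, -0.145, 0.1, 0.217, -0.65],
  ],
  squeeze=25,
)

```text
time: 2.15
tool_pos: [0.565, -0.3493, 0.3041]
ee_rot: [[0.997, 0.081, 0.0], [0.081, -0.997, 0.0], [0.0, -0.0, -1.0]]
ft_force: [0.4, -0.8, -0.2]
gripper_width: 0.0706
grip_force: 0.0
```

```bash
cat >> h.py <<'E'
def to(s,xyz): return np.round(s["ee_rot"].T@(np.array(xyz)-s["tool_pos"]),4)
def circ(W,m,zlo,zhi):
    w=W[m];w=w[~np.isnan(w[:,0])];w=w[(w[:,2]>zlo)&(w[:,2]<zhi)]
    if len(w)<8:return None
    (c,r)=cv2.minEnclosingCircle(w[:,:2].astype(np.float32)); return np.round([*c,r,np.median(w[:,2])],4),np.round((np.percentile(w,1,0)+np.percentile(w,99,0))/2,4)
def look(q,zlo,zhi,name=None):
    s=robot.read_state();p=camera("wrist");W=cloud(p,Tt(s))
    if name:save(p,name)
    print("tcp",np.round(s["tool_pos"],4),"t",s["time"],"w",s["gripper_width"])
    for d in silhouettes(p,q)[:4]: print(q,round(d["confidence"],2),np.round(d["location"]),circ(W,d["pixels"],zlo,zhi))
    return s,p,W
E
python3 - <<'E'
from h import *
s,p,W=look("lid_large",.010,.025,"w1.png")
print(np.round(s["ee_rot"],3).tolist())
# finger tips seen by side/scene cameras
for n in("side","scene"):
    q=camera(n);V=cloud(q);t=s["tool_pos"]
    m=(np.abs(V[...,0]-t[0])<.07)&(np.abs(V[...,1]-t[1])<.08)&(V[...,2]>.05)&(V[...,2]<t[2])
    w=V[m]; print(n,len(w), np.round(t[2]-np.sort(w[:,2])[[0,5,20]],4) if len(w)>20 else w)
T=Tt(s); L=(W-T[:3,3])@T[:3,:3]
m=(L[...,2]<.19)&(L[...,2]>.05); print("wrist fingers",m.sum(), np.nanpercentile(L[m],[1,99],0) if m.any() else "")
E
```

```text
tcp [ 0.565  -0.3493  0.3041] t 2.15 w 0.07059371346991847
lid_large 0.77 [332. 271.] (array([ 0.4787, -0.4445,  0.029 ,  0.0152]), array([ 0.4817, -0.444 ,  0.0136]))
lid_large 0.69 [237. 302.] (array([ 0.449 , -0.3418,  0.0293,  0.0157]), array([ 0.4501, -0.3415,  0.0141]))
lid_large 0.67 [294.  56.] (array([ 0.665 , -0.3704,  0.0291,  0.0157]), array([ 0.6651, -0.3703,  0.0156]))
lid_large 0.6 [254. 188.] (array([ 0.5609, -0.3505,  0.0291,  0.0157]), array([ 0.5617, -0.3506,  0.0147]))
[[0.997, 0.081, 0.0], [0.081, -0.997, 0.0], [0.0, -0.0, -1.0]]
side 1583 [0.1698 0.1653 0.1579]
scene 2148 [0.164  0.1604 0.1569]
wrist fingers 25964 [[-0.00946269 -0.0648543   0.09258876]
 [ 0.01652836  0.06635857  0.16157392]]
```

View pics/w1.png

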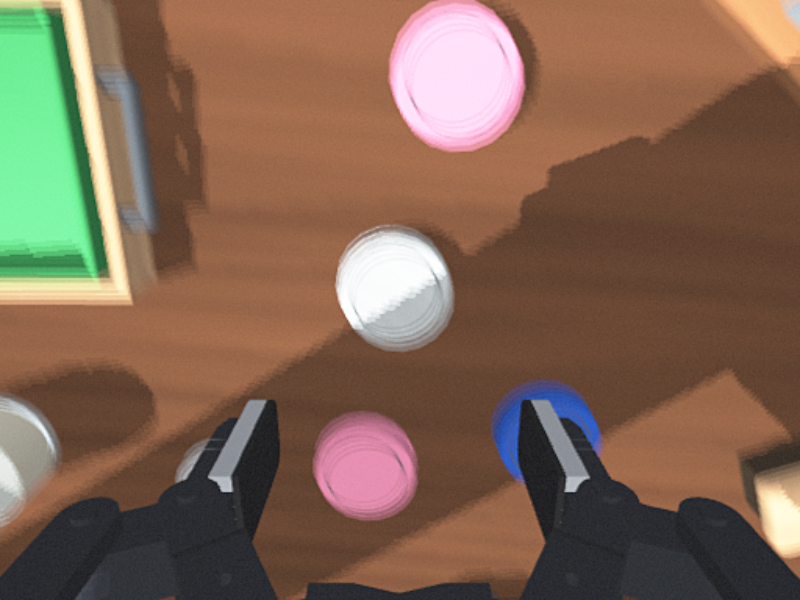

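The picture shows the steel lid, half in shadow, at (395,287), centred between the fingers and well clear of the pink and blue ones. It measures (0.561,-0.3505) with its top at 15.7 mm, as expected. The tips stand about 165 mm ahead at 70 mm opening.

Emit:
servo_tool(
  moves=[
    [-0.004, 0.001, 0.04, 0, -0.65],
    [-0.004, 0.001, 0.08, 0, -0.65],
    [-0.004, 0.001, 0.11, 0, -0.65],
    [-0.004, 0.001, 0.125, 0, -0.65],
    [-0.004, 0.001, 0.132, 0, -0.65],
    [-0.004, 0.001, 0.1325, 0, -0.65],
    [-0.004, 0.001, 0.1325, 0, 1],
    [-0.004, 0.001, 0.1325, 0, 1],
    [-0.004, 0.001, 0.1325, 0, 1],
    [-0.004, 0.001, 0.1325, 0, 1],
    [-0.004, 0.001, 0.1325, 0, 1],
    [-0.004, 0.001, 0.1325, 0, 1],
  ],
  squeeze=30,
)

```text
time: 3.35
tool_pos: [0.5591, -0.3529, 0.1737]
ee_rot: [[0.997, 0.08, 0.002], [0.08, -0.997, -0.002], [0.001, 0.002, -1.0]]
ft_force: [-1.4, -0.9, 7.3]
gripper_width: 0.0566
grip_force: 32.6
```

Emit:
servo_tool(
  moves=[
    [0, 0, -0.04, 0, 1],
    [0, 0, -0.08, 0, 1],
    [0.01, -0.02, -0.11, 0, 1],
    [0.02, -0.06, -0.11, 0, 1],
    [0.03, -0.1, -0.11, 0, 1],
    [0.03, -0.14, -0.11, 0, 1],
    [0.04, -0.18, -0.11, 0, 1],
    [0.05, -0.22, -0.11, 0, 1],
    [0.055, -0.26, -0.11, 0, 1],
    [0.06, -0.3, -0.11, 0, 1],
    [0.065, -0.33, -0.11, 0, 1],
    [0.065, -0.34, -0.11, 0, 1],
  ],
)

```text
time: 4.35
tool_pos: [0.5963, -0.0045, 0.2828]
ee_rot: [[0.996, 0.084, 0.001], [0.084, -0.996, 0.0], [0.001, -0.0, -1.0]]
ft_force: [-0.2, 1.0, -0.7]
gripper_width: 0.0568
grip_force: 32.6
```

```bash
python3 - <<'E'
from h import *
s=robot.read_state()
for n in("tub_round","tub_square","tub_oblong"): s,p,W=look(n,.02,.045,"w2.png")
for n in("scene","side"):
    q=camera(n);V=cloud(q)
    for t in("tub_round","tub_square","tub_oblong"):
        for d in silhouettes(q,t)[:2]:print(n,t,d["confidence"],circ(V,d["pixels"],.03,.042))
E
```

```text
tcp [ 0.5963 -0.0045  0.2828] t 4.35 w 0.0567971939618052
tub_round 0.82 [114. 188.] (array([0.5966, 0.093 , 0.0609, 0.0317]), array([0.5969, 0.0905, 0.0283]))
tcp [ 0.5962 -0.0067  0.2826] t 4.45 w 0.05650214441817987
tub_square 0.66 [438. 188.] (array([ 0.6147, -0.1448,  0.0795,  0.0332]), array([ 0.6137, -0.144 ,  0.0283]))
tcp [ 0.5964 -0.0091  0.2825] t 4.55 w 0.05664290237700958
tub_oblong 0.87 [296. 159.] (array([ 0.609 , -0.0273,  0.0707,  0.0345]), array([ 0.6137, -0.0279,  0.0286]))
tub_oblong 0.72 [252. 263.] None
scene tub_round 0.55 (array([0.5969, 0.0895, 0.0606, 0.0342]), array([0.5973, 0.0889, 0.0344]))
scene tub_square 0.86 (array([ 0.6159, -0.1501,  0.081 ,  0.0347]), array([ 0.6145, -0.1512,  0.0345]))
scene tub_oblong 0.6 (array([ 0.6089, -0.0322,  0.0745,  0.0346]), array([ 0.6077, -0.0299,  0.0345]))
side tub_round 0.86 (array([0.5978, 0.0897, 0.0614, 0.0334]), array([0.5985, 0.0884, 0.0336]))
side tub_square 0.75 (array([ 0.6168, -0.1499,  0.0802,  0.034 ]), array([ 0.6176, -0.1487,  0.0341]))
side tub_square 0.62 (array([ 0.4477, -0.0068,  0.0293,  0.0367]), array([ 0.4478, -0.0183,  0.036 ]))
side tub_oblong 0.85 (array([ 0.6059, -0.0299,  0.0717,  0.0336]), array([ 0.6068, -0.0292,  0.0338]))
```

View pics/w2.png

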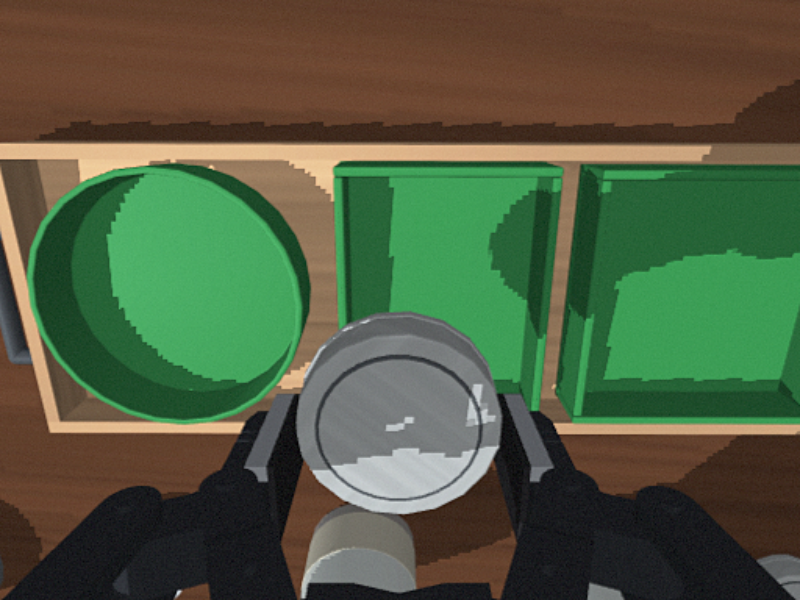

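The lid is held level between the pads at (400,412); the round tub is at left, around (170,290), and empty.

```bash
cat >> h.py <<'E'
def held(zlo,zhi,hw=.03):
    s=robot.read_state();p=camera("wrist");W=cloud(p,Tt(s));T=Tt(s);L=(W-T[:3,3])@T[:3,:3]
    m=(L[...,2]>zlo)&(L[...,2]<zhi)&(np.abs(L[...,1])<hw)&(np.abs(L[...,0])<.06)
    print("tcp",np.round(s["tool_pos"],4),"held pct1,50,99",np.round(np.percentile(L[m],[1,50,99],0),4).tolist(),m.sum())
    return s
E
python3 - <<'E'
from h import *
s=held(.13,.19,.026)
print(to(s,[.5975,.089,.25]))
E
```

```text
tcp [ 0.5964 -0.0088  0.2822] held pct1,50,99 [[-0.0235, -0.0249, 0.1566], [0.0083, 0.0004, 0.1581], [0.0312, 0.0252, 0.1729]] 13041
[ 0.0089 -0.0975  0.0322]
```

Emit:
servo_tool(
  moves=[
    [0.006, -0.04, 0, 0, 1],
    [0.006, -0.08, 0, 0, 1],
    [0.006, -0.0975, 0.01, 0, 1],
    [0.006, -0.0975, 0.04, 0, 1],
    [0.006, -0.0975, 0.07, 0, 1],
    [0.006, -0.0975, 0.085, 0, 1],
    [0.006, -0.0975, 0.09, 0, 1],
    [0.006, -0.0975, 0.094, 0, 1],
    [0.006, -0.0975, 0.096, 0, 1],
    [0.006, -0.0975, 0.097, 0, 1],
    [0.006, -0.0975, 0.098, 0, 1],
    [0.006, -0.0975, 0.098, 0, 1],
  ],
)

```text
time: 6.1
tool_pos: [0.5947, 0.0891, 0.1849]
ee_rot: [[0.997, 0.08, 0.001], [0.08, -0.997, -0.0], [0.001, 0.0, -1.0]]
ft_force: [-0.1, 1.0, -0.6]
gripper_width: 0.0562
grip_force: 32.6
```

Emit:
servo_tool(
  moves=[
    [0, 0, 0.001, 0, 1],
    [0, 0, 0.002, 0, 1],
    [0, 0, 0.002, 0, 1],
    [0, 0, 0.002, 0, -0.5],
    [0, 0, 0.002, 0, -0.5],
    [0, 0, 0.002, 0, -0.5],
    [0, 0, 0.002, 0, -0.5],
    [0, 0, -0.01, 0, -0.5],
    [0, 0, -0.05, 0, -0.5],
    [0, 0, -0.09, 0, -0.5],
    [0, 0, -0.12, 0, -0.5],
    [0, 0, -0.12, 0, -0.5],
  ],
)

```text
time: 7.1
tool_pos: [0.5952, 0.0893, 0.311]
ee_rot: [[0.997, 0.08, 0.009], [0.08, -0.997, 0.0], [0.009, 0.0, -1.0]]
ft_force: [-0.1, 0.4, -0.2]
gripper_width: 0.0642
grip_force: 0.0
```

```bash
python3 - <<'E'
from h import *
s,p,W=look("lid_large",.02,.03,"w3.png")
look("tub_round",.02,.045)
q=camera("scene");V=cloud(q)
for d in silhouettes(q,"can_flat")[:3]:print(d["confidence"],circ(V,d["pixels"],.01,.035))
print(np.round(s["ee_rot"],3).tolist(), to(s,[.432,-.256,.30]),to(s,[.438,.118,.30]))
E
```

```text
tcp [0.5952 0.0893 0.311 ] t 7.1 w 0.06422231155976532
lid_large 0.73 [253. 184.] (array([0.5976, 0.0888, 0.0289, 0.0257]), array([0.5982, 0.0889, 0.0249]))
tcp [0.5944 0.0892 0.3059] t 7.2 w 0.06381526971065113
tub_round 0.97 [227. 209.] (array([0.5945, 0.0924, 0.0609, 0.0334]), array([0.5967, 0.0913, 0.0283]))
0.6 (array([0.4406, 0.0987, 0.015 , 0.0178]), array([0.4406, 0.0978, 0.019 ]))
0.16 (array([0.5972, 0.0839, 0.0655, 0.0193]), array([0.5977, 0.0893, 0.0224]))
[[0.997, 0.08, 0.009], [0.08, -0.997, 0.0], [0.009, 0.0, -1.0]] [-0.1906  0.331   0.0094] [-0.1545 -0.0413  0.0095]
```

View pics/w3.png

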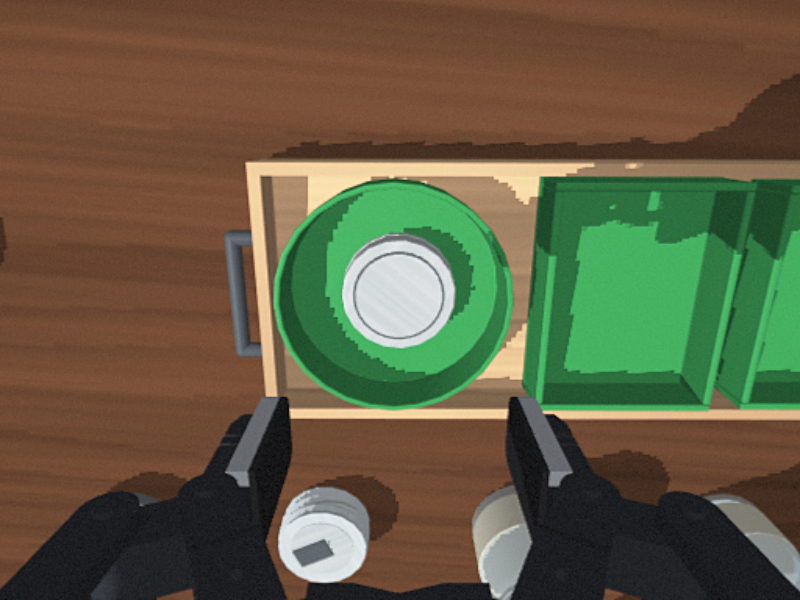

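The large lid lies flat at (400,292), central in the round tub. The crushed can with its tab is at (323,540). Next is the can.

Emit:
servo_tool(
  moves=[
    [-0.04, -0.01, 0, 0, -0.7],
    [-0.08, -0.02, 0, 0, -0.7],
    [-0.12, -0.03, 0, 0, -0.7],
    [-0.152, -0.041, 0, 0, -0.7],
    [-0.152, -0.041, 0.01, 0, -0.7],
    [-0.152, -0.041, 0.01, 0, -0.7],
    [-0.152, -0.041, 0.01, 0, -0.7],
    [-0.152, -0.041, 0.01, 0, -0.7],
  ],
)

```text
time: 8.07
tool_pos: [0.4407, 0.1177, 0.2939]
ee_rot: [[0.997, 0.08, -0.0], [0.08, -0.997, -0.0], [-0.0, 0.0, -1.0]]
ft_force: [0.5, -0.5, -0.2]
gripper_width: 0.0725
grip_force: 0.0
```

```bash
python3 - <<'E'
from h import *
s,p,W=look("can_flat",.012,.035,"w4.png")
look("dish",.012,.035);look("jar_lidded",.03,.1)
E
```

```text
tcp [0.4407 0.1177 0.2939] t 8.0667 w 0.07249928568864543
can_flat 0.98 [249. 197.] (array([0.4349, 0.122 , 0.0277, 0.0254]), array([0.4356, 0.1219, 0.0201]))
tcp [0.4406 0.1176 0.2941] t 8.1667 w 0.07261889619373944
dish 0.78 [ 90. 205.] (array([0.4175, 0.2434, 0.0385, 0.0183]), array([0.4179, 0.2426, 0.0163]))
tcp [0.4403 0.1176 0.2941] t 8.2667 w 0.07273962792468414
jar_lidded 0.58 [436. 220.] (array([ 4.437e-01, -2.000e-04,  3.030e-02,  8.810e-02]), array([0.4455, 0.0014, 0.0613]))
jar_lidded 0.43 [ 90. 204.] None
```

View pics/w4.png

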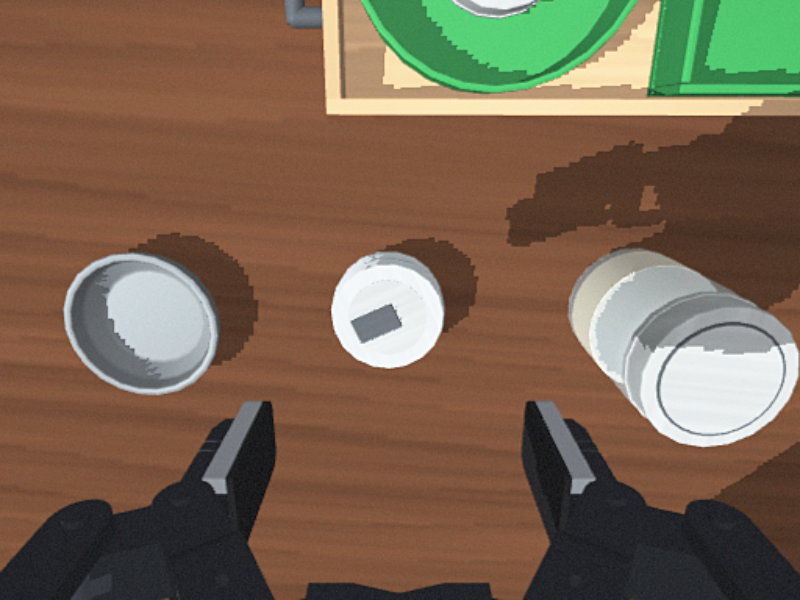

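The can is at (387,310), alone between the dish and the lidded jar; the fingers clear both.

Emit:
servo_tool(
  moves=[
    [-0.005, -0.005, 0.04, 0, -0.7],
    [-0.005, -0.005, 0.08, 0, -0.7],
    [-0.005, -0.005, 0.1, 0, -0.7],
    [-0.005, -0.005, 0.113, 0, -0.7],
    [-0.005, -0.005, 0.118, 0, -0.7],
    [-0.005, -0.005, 0.119, 0, -0.7],
    [-0.005, -0.005, 0.119, 0, 1],
    [-0.005, -0.005, 0.119, 0, 1],
    [-0.005, -0.005, 0.119, 0, 1],
    [-0.005, -0.005, 0.119, 0, 1],
    [-0.005, -0.005, 0.119, 0, 1],
    [-0.005, -0.005, 0.119, 0, 1],
  ],
  squeeze=25,
)

```text
time: 9.37
tool_pos: [0.4345, 0.1224, 0.176]
ee_rot: [[0.997, 0.08, 0.002], [0.08, -0.997, 0.0], [0.002, 0.0, -1.0]]
ft_force: [-0.6, 0.3, 8.1]
gripper_width: 0.0553
grip_force: 27.0
```

Emit:
servo_tool(
  moves=[
    [0, 0, -0.04, 0, 1],
    [0, 0, -0.08, 0, 1],
    [0.01, 0.0, -0.12, 0, 1],
    [0.045, 0.01, -0.13, 0, 1],
    [0.08, 0.03, -0.13, 0, 1],
    [0.11, 0.055, -0.13, 0, 1],
    [0.14, 0.08, -0.13, 0, 1],
    [0.16, 0.115, -0.13, 0, 1],
    [0.16, 0.155, -0.13, 0, 1],
    [0.16, 0.195, -0.13, 0, 1],
    [0.16, 0.235, -0.13, 0, 1],
    [0.16, 0.275, -0.13, 0, 1],
  ],
)

```text
time: 10.37
tool_pos: [0.6157, -0.1407, 0.3055]
ee_rot: [[0.997, 0.08, 0.0], [0.08, -0.997, -0.0], [0.0, 0.0, -1.0]]
ft_force: [0.3, 0.1, 0.2]
gripper_width: 0.0552
grip_force: 27.0
```

```bash
python3 - <<'E'
from h import *
camera("side");camera("side")
s=held(.12,.19,.025)
print(to(s,[.6165,-.1495,.25]),s["gripper_width"])
E
```

```text
tcp [ 0.6159 -0.144   0.3054] held pct1,50,99 [[-0.0243, -0.0238, 0.1485], [0.0065, 0.0005, 0.1508], [0.0266, 0.0241, 0.1726]] 13143
[0.0001 0.0054 0.0554] 0.0552081051179619
```

Emit:
servo_tool(
  moves=[
    [0, 0.0055, 0.04, 0, 1],
    [0, 0.0055, 0.08, 0, 1],
    [0, 0.0055, 0.1, 0, 1],
    [0, 0.0055, 0.113, 0, 1],
    [0, 0.0055, 0.117, 0, 1],
    [0, 0.0055, 0.119, 0, 1],
    [0, 0.0055, 0.12, 0, 1],
    [0, 0.0055, 0.12, 0, 1],
    [0, 0.0055, 0.12, 0, 1],
    [0, 0.0055, 0.12, 0, -0.5],
    [0, 0.0055, 0.12, 0, -0.5],
    [0, 0.0055, 0.12, 0, -0.5],
  ],
)

```text
time: 11.52
tool_pos: [0.6164, -0.1444, 0.1856]
ee_rot: [[0.997, 0.08, 0.001], [0.08, -0.997, -0.0], [0.001, 0.0, -1.0]]
ft_force: [-0.3, 0.3, 0.1]
gripper_width: 0.0639
grip_force: 0.0
```

Emit:
servo_tool(
  moves=[
    [0, 0, 0, 0, -0.5],
    [0, 0, -0.02, 0, -0.5],
    [0, 0, -0.06, 0, -0.5],
    [0, 0, -0.1, 0, -0.5],
    [0, 0, -0.13, 0, -0.5],
    [0, 0, -0.13, 0, -0.5],
    [0, 0, -0.13, 0, -0.5],
  ],
)

```text
time: 12.1
tool_pos: [0.6163, -0.1444, 0.317]
ee_rot: [[0.997, 0.08, 0.003], [0.08, -0.997, -0.001], [0.003, 0.001, -1.0]]
ft_force: [0.8, 0.2, 0.2]
gripper_width: 0.0641
grip_force: 0.0
```

```bash
python3 - <<'E'
from h import *
s,p,W=look("can_flat",.02,.05,"w5.png")
look("lid_small",.01,.03);look("jar_open",.01,.09)
print(to(s,[.450,-.131,.31]))
E
```

```text
tcp [ 0.6163 -0.1444  0.317 ] t 12.1 w 0.06412996799522483
can_flat 0.77 [254. 188.] (array([ 0.6176, -0.1452,  0.0275,  0.0354]), array([ 0.6181, -0.145 ,  0.0296]))
tcp [ 0.6161 -0.1443  0.3143] t 12.2 w 0.06414495082415733
lid_small 0.83 [328. 353.] (array([ 0.4344, -0.2397,  0.015 ,  0.0139]), array([ 0.4348, -0.2371,  0.0129]))
tcp [ 0.6162 -0.1443  0.3136] t 12.3 w 0.06414785771166003
jar_open 0.69 [225. 345.] (array([ 0.4493, -0.1288,  0.0299,  0.046 ]), array([ 0.4657, -0.1296,  0.0415]))
[-0.1647 -0.0267  0.0064]
```

View pics/w5.png

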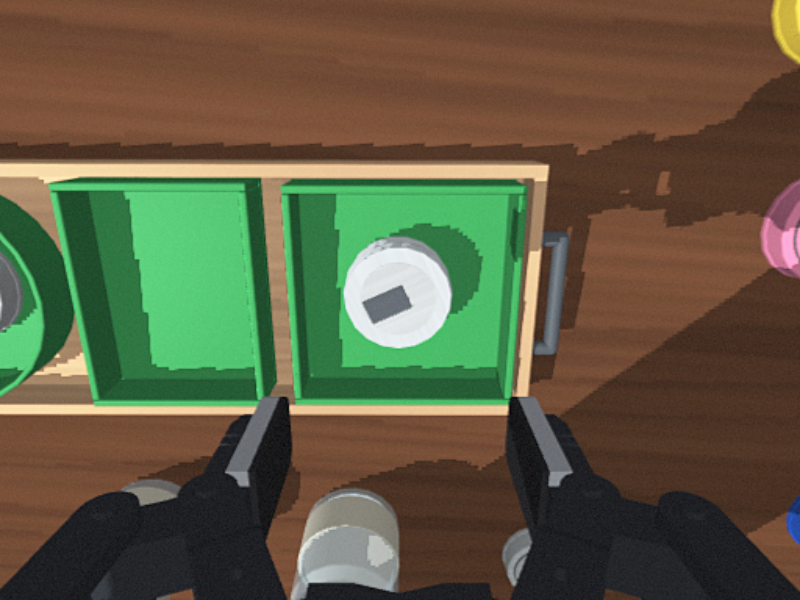

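The can lies flat at (398,293) in the square tub, within about 3 mm of the middle, which is good enough. The open jar is at (350,540), next.

Emit:
servo_tool(
  moves=[
    [-0.04, -0.01, 0, 0, -1],
    [-0.08, -0.02, 0, 0, -1],
    [-0.12, -0.026, 0, 0, -1],
    [-0.15, -0.026, 0, 0, -1],
    [-0.164, -0.026, 0, 0, -1],
    [-0.164, -0.026, 0, 0, -1],
    [-0.164, -0.026, 0, 0, -1],
    [-0.164, -0.026, 0, 0, -1],
    [-0.164, -0.026, 0, 0, -1],
    [-0.164, -0.026, 0, 0, -1],
  ],
)

```text
time: 13.23
tool_pos: [0.4516, -0.1316, 0.3149]
ee_rot: [[0.997, 0.081, -0.0], [0.081, -0.997, -0.0], [-0.0, -0.0, -1.0]]
ft_force: [-0.0, -0.1, -0.2]
gripper_width: 0.0856
grip_force: 0.0
```

```bash
python3 - <<'E'
from h import *
s,p,W=look("jar_open",.07,.09,"w6.png")
print(circ(W,(np.abs(W[...,0]-.45)<.045)&(np.abs(W[...,1]+.13)<.045),.075,.095))
look("jar_open",.01,.06)
for n in("scene","side"):
    q=camera(n);V=cloud(q)
    for d in silhouettes(q,"jar_open")[:2]:print(n,d["confidence"],circ(V,d["pixels"],.01,.06))
E
```

```text
tcp [ 0.4516 -0.1316  0.3149] t 13.2333 w 0.08556622876568841
jar_open 0.67 [251. 205.] (array([ 0.4479, -0.1289,  0.0274,  0.082 ]), array([ 0.4479, -0.1289,  0.0777]))
(array([ 0.4471, -0.129 ,  0.0268,  0.0834]), array([ 0.4475, -0.1289,  0.0802]))
tcp [ 0.4513 -0.1315  0.3149] t 13.3333 w 0.08532708102197517
jar_open 0.73 [251. 204.] (array([ 0.4485, -0.1286,  0.0296,  0.0376]), array([ 0.4484, -0.1287,  0.0369]))
scene 0.74 (array([ 0.4495, -0.1313,  0.0326,  0.0404]), array([ 0.4502, -0.1313,  0.0354]))
side 0.63 (array([ 0.4512, -0.1292,  0.0338,  0.0392]), array([ 0.4503, -0.1294,  0.0348]))
```

View pics/w6.png

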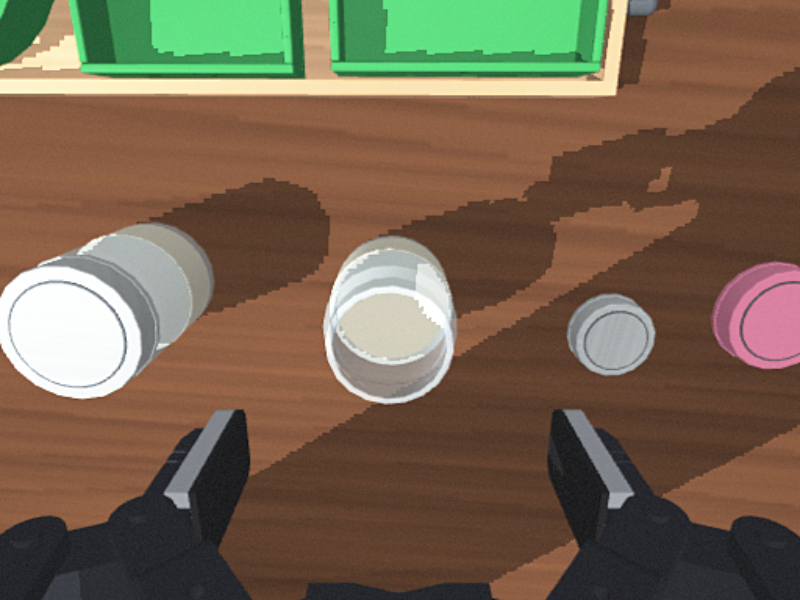

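The open jar is at (390,320), empty with its mouth open, between the fingers; the lidded jar at left is clear.

Emit:
servo_tool(
  moves=[
    [-0.003, -0.0025, 0.03, 0, -1],
    [-0.003, -0.0025, 0.06, 0, -1],
    [-0.003, -0.0025, 0.09, 0, -1],
    [-0.003, -0.0025, 0.105, 0, -1],
    [-0.003, -0.0025, 0.113, 0, -1],
    [-0.003, -0.0025, 0.115, 0, -1],
    [-0.003, -0.0025, 0.115, 0, 1],
    [-0.003, -0.0025, 0.115, 0, 1],
    [-0.003, -0.0025, 0.115, 0, 1],
    [-0.003, -0.0025, 0.115, 0, 1],
    [-0.003, -0.0025, 0.115, 0, 1],
    [-0.003, -0.0025, 0.115, 0, 1],
  ],
  squeeze=40,
)

```text
time: 14.63
tool_pos: [0.4478, -0.1294, 0.2014]
ee_rot: [[0.997, 0.08, 0.002], [0.08, -0.997, -0.001], [0.002, 0.001, -1.0]]
ft_force: [-0.7, 0.4, 7.9]
gripper_width: 0.0582
grip_force: 43.6
```

Emit:
servo_tool(
  moves=[
    [0, 0, -0.03, 0, 1],
    [0, 0, -0.06, 0, 1],
    [0.02, 0, -0.08, 0, 1],
    [0.055, 0, -0.08, 0, 1],
    [0.09, -0.01, -0.08, 0, 1],
    [0.12, -0.03, -0.08, 0, 1],
    [0.145, -0.055, -0.08, 0, 1],
    [0.16, -0.08, -0.08, 0, 1],
    [0.167, -0.086, -0.08, 0, 1],
    [0.167, -0.086, -0.08, 0, 1],
    [0.167, -0.086, -0.08, 0, 1],
    [0.167, -0.086, -0.08, 0, 1],
  ],
)

```text
time: 15.63
tool_pos: [0.6066, -0.031, 0.2804]
ee_rot: [[0.997, 0.08, -0.0], [0.08, -0.997, -0.0], [-0.0, 0.0, -1.0]]
ft_force: [-0.2, -1.0, -2.7]
gripper_width: 0.0583
grip_force: 44.4
```

```bash
python3 - <<'E'
from h import *
camera("side");camera("side")
s=held(.09,.21,.028)
print(s["gripper_width"],to(s,[.6075,-.030,.212]))
for n in("scene","side"):
    q=camera(n);V=cloud(q)
    for t in("tub_oblong","jar_open"):
        for d in silhouettes(q,t)[:1]:print(n,t,d["confidence"],circ(V,d["pixels"],.03,.042) if t[0]=="t" else circ(V,d["pixels"],.08,.18))
    save(q,n+"7.png")
E
```

```text
tcp [ 0.6067 -0.0313  0.2804] held pct1,50,99 [[-0.028, -0.027, 0.0927], [0.0156, 0.0002, 0.1355], [0.029, 0.0271, 0.192]] 28817
0.05866167943219063 [ 0.001  -0.0013  0.0684]
scene tub_oblong 0.89 (array([ 0.61  , -0.0325,  0.0701,  0.035 ]), array([ 0.6102, -0.0309,  0.0346]))
scene jar_open 0.81 (array([ 0.6082, -0.0343,  0.0321,  0.1282]), array([ 0.6087, -0.0344,  0.1242]))
side tub_oblong 0.73 (array([ 0.6065, -0.0383,  0.0771,  0.0338]), array([ 0.6076, -0.0367,  0.0344]))
side jar_open 0.97 (array([ 0.6062, -0.0355,  0.0312,  0.1136]), array([ 0.6078, -0.0364,  0.1235]))
```

View pics/side7.png

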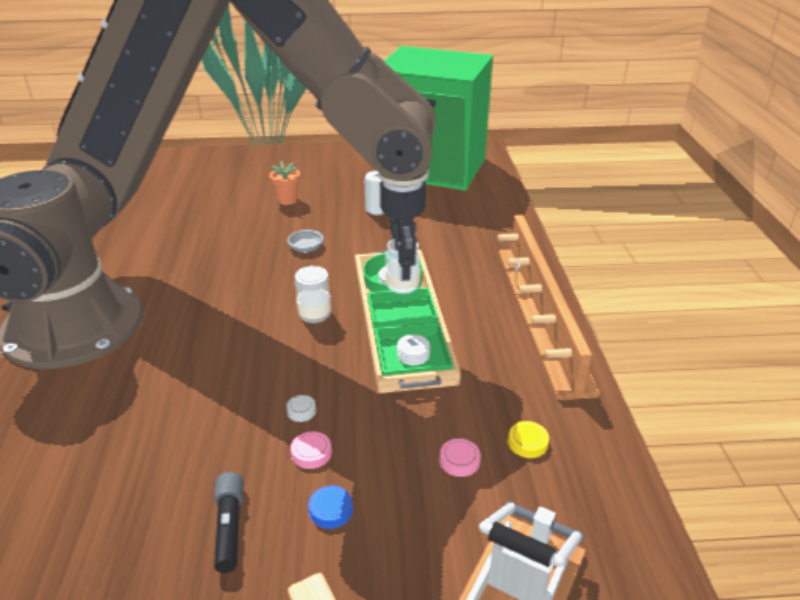

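The jar hangs upright at (403,265) over the middle tub. I'll lower it slowly.

Emit:
servo_tool(
  moves=[
    [0.001, -0.002, 0.02, 0, 1],
    [0.001, -0.002, 0.04, 0, 1],
    [0.001, -0.002, 0.052, 0, 1],
    [0.001, -0.002, 0.058, 0, 1],
    [0.001, -0.002, 0.062, 0, 1],
    [0.001, -0.002, 0.064, 0, 1],
    [0.001, -0.002, 0.065, 0, 1],
    [0.001, -0.002, 0.066, 0, 1],
    [0.001, -0.002, 0.067, 0, 1],
    [0.001, -0.002, 0.068, 0, 1],
    [0.001, -0.002, 0.068, 0, 1],
    [0.001, -0.002, 0.068, 0, 1],
  ],
)

```text
time: 17.08
tool_pos: [0.608, -0.0282, 0.2123]
ee_rot: [[0.997, 0.08, 0.0], [0.08, -0.997, -0.0], [0.0, 0.0, -1.0]]
ft_force: [-0.2, 0.6, -2.9]
gripper_width: 0.0583
grip_force: 44.4
```

Emit:
servo_tool(
  moves=[
    [0, 0, 0.0005, 0, 1],
    [0, 0, 0.001, 0, 1],
    [0, 0, 0.001, 0, 1],
    [0, 0, 0.001, 0, 1],
  ],
)

```text
time: 17.42
tool_pos: [0.608, -0.0282, 0.2115]
ee_rot: [[0.997, 0.08, 0.0], [0.08, -0.997, -0.0], [0.0, 0.0, -1.0]]
ft_force: [-1.9, 0.5, 5.1]
gripper_width: 0.0584
grip_force: 44.8
```

Contact (the vertical force went from -2.9 to +5.1 N). Release and rise.

Emit:
servo_tool(
  moves=[
    [0, 0, 0, 0, -0.6],
    [0, 0, 0, 0, -0.6],
    [0, 0, 0, 0, -0.8],
    [0, 0, 0, 0, -0.8],
    [0, 0, 0, 0, -0.8],
    [0, 0, -0.02, 0, -0.8],
    [0, 0, -0.05, 0, -0.8],
    [0, 0, -0.09, 0, -0.8],
    [0, 0, -0.13, 0, -0.8],
    [0, 0, -0.13, 0, -0.8],
    [0, 0, -0.13, 0, -0.8],
    [0, 0, -0.13, 0, -0.8],
  ],
)

```text
time: 18.42
tool_pos: [0.6077, -0.0281, 0.3409]
ee_rot: [[0.997, 0.08, -0.0], [0.08, -0.997, -0.0], [-0.0, 0.0, -1.0]]
ft_force: [-0.3, -0.2, -0.7]
gripper_width: 0.0767
grip_force: 0.0
```

```bash
python3 - <<'E'
from h import *
s,p,W=look("jar_open",.08,.11,"w8.png")
print(to(s,[.4325,-.2555,.31]))
E
```

```text
tcp [ 0.6077 -0.0281  0.3409] t 18.4167 w 0.07668914158183811
jar_open 0.95 [256. 191.] (array([ 0.6077, -0.029 ,  0.0276,  0.0926]), array([ 0.6079, -0.0286,  0.0878]))
[-0.1929  0.2126  0.0309]
```

View pics/w8.png

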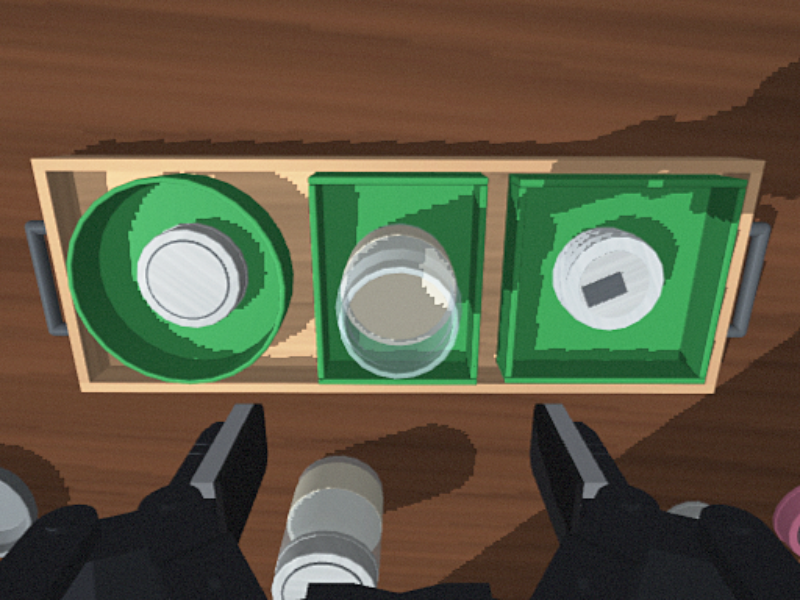

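The jar stands upright and central in the oblong tub at (398,310), and the lid and can are in place. Now the small lid.

Emit:
servo_tool(
  moves=[
    [-0.027, 0.03, 0, 0, -0.75],
    [-0.054, 0.06, 0, 0, -0.75],
    [-0.08, 0.09, 0, 0, -0.75],
    [-0.107, 0.12, 0, 0, -0.75],
    [-0.134, 0.15, 0.01, 0, -0.75],
    [-0.16, 0.18, 0.02, 0, -0.75],
    [-0.185, 0.205, 0.03, 0, -0.75],
    [-0.193, 0.2125, 0.03, 0, -0.75],
    [-0.193, 0.2125, 0.03, 0, -0.75],
    [-0.193, 0.2125, 0.03, 0, -0.75],
    [-0.193, 0.2125, 0.03, 0, -0.75],
    [-0.193, 0.2125, 0.03, 0, -0.75],
  ],
)

```text
time: 19.52
tool_pos: [0.4335, -0.2546, 0.3112]
ee_rot: [[0.997, 0.082, 0.0], [0.082, -0.997, -0.0], [0.0, 0.0, -1.0]]
ft_force: [-0.1, -0.3, 0.2]
gripper_width: 0.0749
grip_force: 0.0
```

```bash
python3 - <<'E'
from h import *
camera("side")
s,p,W=look("lid_small",.010,.022)
E
```

```text
tcp [ 0.4334 -0.2546  0.3112] t 19.5667 w 0.07484558096299256
lid_small 0.72 [252. 185.] (array([ 0.4305, -0.254 ,  0.0219,  0.0147]), array([ 0.431 , -0.2539,  0.0138]))
```

Emit:
servo_tool(
  moves=[
    [-0.003, -0.0005, 0.04, 0, -0.5],
    [-0.003, -0.0005, 0.08, 0, -0.5],
    [-0.003, -0.0005, 0.11, 0, -0.5],
    [-0.003, -0.0005, 0.127, 0, -0.5],
    [-0.003, -0.0005, 0.134, 0, -0.5],
    [-0.003, -0.0005, 0.1355, 0, -0.5],
    [-0.003, -0.0005, 0.1355, 0, 1],
    [-0.003, -0.0005, 0.1355, 0, 1],
    [-0.003, -0.0005, 0.1355, 0, 1],
    [-0.003, -0.0005, 0.1355, 0, 1],
    [-0.003, -0.0005, 0.1355, 0, 1],
    [-0.003, -0.0005, 0.1355, 0, 1],
  ],
  squeeze=30,
)

```text
time: 20.67
tool_pos: [0.4299, -0.2553, 0.1769]
ee_rot: [[0.997, 0.08, 0.002], [0.08, -0.997, -0.001], [0.002, 0.002, -1.0]]
ft_force: [0.2, 1.4, 9.4]
gripper_width: 0.0426
grip_force: 31.0
```

Emit:
servo_tool(
  moves=[
    [0, 0, -0.04, 0, 1],
    [0, 0, -0.08, 0, 1],
    [0, 0, -0.12, 0, 1],
    [0.02, -0.01, -0.14, 0, 1],
    [0.04, -0.045, -0.14, 0, 1],
    [0.06, -0.08, -0.14, 0, 1],
    [0.08, -0.115, -0.14, 0, 1],
    [0.1, -0.15, -0.14, 0, 1],
    [0.12, -0.185, -0.14, 0, 1],
    [0.14, -0.22, -0.14, 0, 1],
    [0.16, -0.255, -0.14, 0, 1],
    [0.175, -0.29, -0.14, 0, 1],
  ],
)

```text
time: 21.67
tool_pos: [0.5816, 0.05, 0.3165]
ee_rot: [[0.997, 0.08, 0.002], [0.08, -0.997, -0.0], [0.002, 0.0, -1.0]]
ft_force: [0.9, -0.8, 0.5]
gripper_width: 0.0425
grip_force: 30.8
```

Emit:
servo_tool(
  moves=[
    [0.016, -0.03, 0, 0, 1],
    [0.0195, -0.039, 0, 0, 1],
    [0.0195, -0.039, 0, 0, 1],
    [0.0195, -0.039, 0, 0, 1],
    [0.0195, -0.039, 0.02, 0, 1],
    [0.0195, -0.039, 0.04, 0, 1],
    [0.0195, -0.039, 0.04, 0, 1],
    [0.0195, -0.039, 0.04, 0, 1],
    [0.0195, -0.039, 0.04, 0, 1],
    [0.0195, -0.039, 0.04, 0, 1],
  ],
)

```text
time: 22.5
tool_pos: [0.5973, 0.0877, 0.2769]
ee_rot: [[0.997, 0.079, 0.002], [0.079, -0.997, -0.0], [0.002, 0.0, -1.0]]
ft_force: [0.1, -0.9, 0.6]
gripper_width: 0.0423
grip_force: 30.8
```

```bash
python3 - <<'E'
from h import *
camera("side")
s=held(.13,.185,.019)
print(to(s,[.5976,.0888,.2]),s["gripper_width"])
s,p,W=look("lid_large",.02,.03,"w9.png")
L=W[(np.abs(W[...,2]-.026)<.004)&(np.hypot(W[...,0]-.5976,W[...,1]-.0888)<.035)]
print(cv2.minEnclosingCircle(L[:,:2].astype(np.float32)))
E
```

```text
tcp [0.5973 0.0879 0.2769] held pct1,50,99 [[-0.0194, -0.0183, 0.1609], [0.0054, 0.0004, 0.1625], [0.022, 0.0184, 0.1768]] 7173
[ 0.0003 -0.0009  0.0769] 0.042214320596882585
tcp [0.5972 0.0881 0.2767] t 22.6 w 0.042484329384217236
lid_large 0.85 [252. 190.] (array([0.5973, 0.0887, 0.0291, 0.0257]), array([0.6042, 0.0887, 0.0247]))
((0.5973177552223206, 0.08867572247982025), 0.029122745618224144)
```

View pics/w9.png

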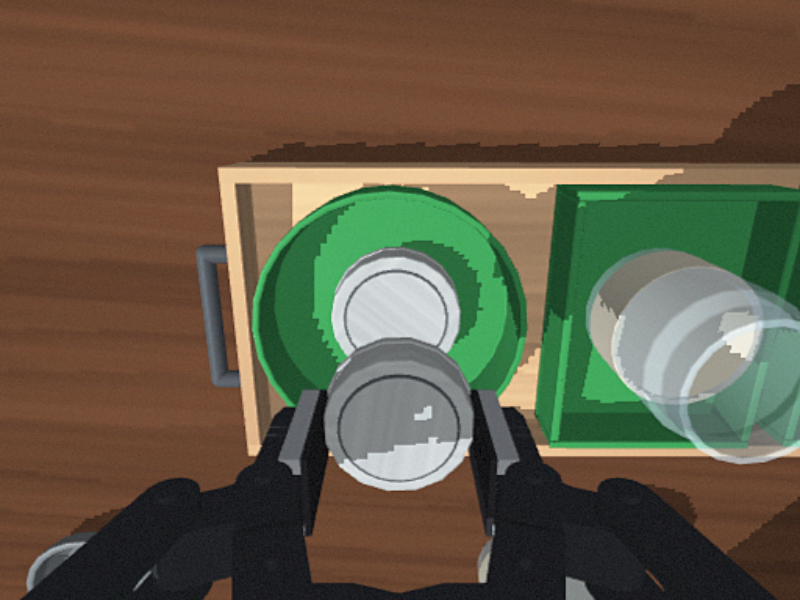

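The small lid is held level at (400,425) just above the large one at (397,315); the alignment is within 1 mm.

Emit:
servo_tool(
  moves=[
    [0, -0.0005, 0.03, 0, 1],
    [0, -0.0005, 0.055, 0, 1],
    [0, -0.0005, 0.065, 0, 1],
    [0, -0.0005, 0.069, 0, 1],
    [0, -0.0005, 0.071, 0, 1],
    [0, -0.0005, 0.072, 0, 1],
    [0, -0.0005, 0.0725, 0, 1],
    [0, -0.0005, 0.073, 0, 1],
    [0, -0.0005, 0.0735, 0, 1],
    [0, -0.0005, 0.0735, 0, 1],
    [0, -0.0005, 0.0735, 0, 1],
  ],
)

```text
time: 23.62
tool_pos: [0.5973, 0.0889, 0.203]
ee_rot: [[0.997, 0.08, 0.001], [0.08, -0.997, -0.0], [0.001, 0.0, -1.0]]
ft_force: [-1.6, 0.1, 5.5]
gripper_width: 0.0424
grip_force: 31.4
```

Contact (5.5 N). Release and rise.

Emit:
servo_tool(
  moves=[
    [0, 0, 0, 0, 0.0],
    [0, 0, 0, 0, -0.2],
    [0, 0, 0, 0, -0.2],
    [0, 0, 0, 0, -0.2],
    [0, 0, 0, 0, -0.2],
    [0, 0, -0.02, 0, -0.2],
    [0, 0, -0.05, 0, -0.2],
    [0, 0, -0.09, 0, -0.2],
    [0, 0, -0.13, 0, -0.2],
    [0, 0, -0.13, 0, -0.2],
    [0, 0, -0.13, 0, -0.2],
    [0, 0, -0.13, 0, -0.2],
  ],
)

```text
time: 24.62
tool_pos: [0.5968, 0.0888, 0.3318]
ee_rot: [[0.997, 0.08, -0.0], [0.08, -0.997, -0.0], [-0.0, 0.0, -1.0]]
ft_force: [0.1, -0.7, -0.2]
gripper_width: 0.0512
grip_force: 0.0
```

```bash
python3 - <<'E'
from h import *
s,p,W=look("lid_small",.035,.05,"w10.png")
look("lid_large",.02,.03)
E
```

```text
tcp [0.5968 0.0888 0.3318] t 24.6167 w 0.051184133825261144
lid_small 0.84 [252. 183.] (array([0.5977, 0.0884, 0.0221, 0.0407]), array([0.5985, 0.088 , 0.0395]))
tcp [0.5969 0.0888 0.3308] t 24.7167 w 0.0511301226791707
lid_large 0.6 [246. 152.] (array([0.5976, 0.0886, 0.0289, 0.0251]), array([0.5999, 0.0885, 0.0241]))
```

View pics/w10.png

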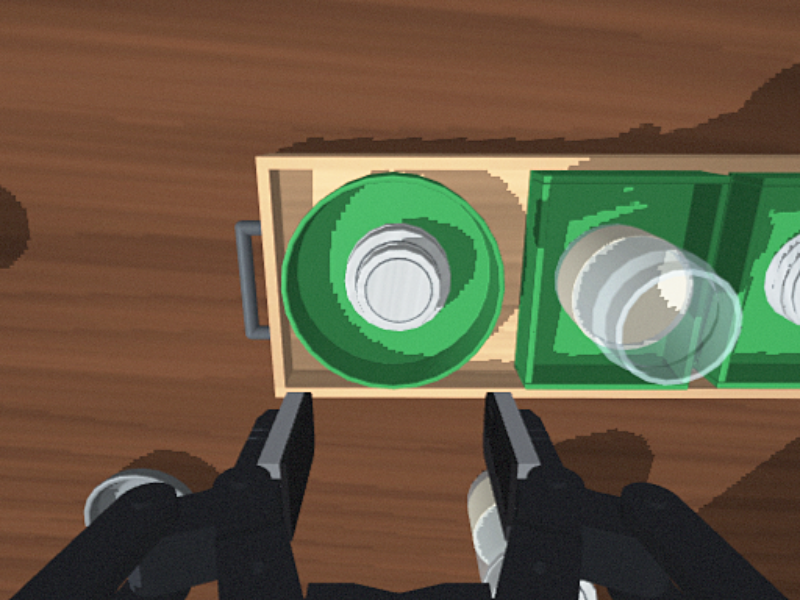

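The small lid lies flat, centred on the large one at (398,285), with its top at 40.7 mm as expected. The other pieces are in place and nothing touches the gripper.

```bash
python3 -c "
from station import robot
print(robot.close_job())"
```

```text
the job is handed in; nothing more can be done
None
```

The job is handed in at about 25 s of robot time: the crushed can lies flat in the square tub about 3 mm off centre, the open jar stands upright in the middle of the oblong tub, and the small lid lies centred on the large one in the round tub, that pair also about 3 mm off the tub's middle; the lidded jar, the full can and the dish were never touched.

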